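# Set up the inoculation station

## Robot

A 6-joint arm with a two-finger parallel gripper is mounted at the origin on a cart in front of the work surface, level with it; the furniture and walls round the work are solid. World frame = base frame: x ahead of the robot, y to its left, z up, the work surface at z = 0. Lengths are in m, angles in rad, forces in N, time in s.
With the tool pointing down it reaches from about 0.35 to 0.975 m from the base axis. Payload 4.9 kg.
Tool frame: the origin (TCP) lies midway between the tips of the shut fingers; the grasp point (between the pads) lies 19 mm behind it; z points along the fingers, y is the line along which they close (so a half turn about z gives the same grasp; the last joint's range is limited). The gripper opens to 85 mm and grips with 20 to 120 N. Pads are 22 mm wide; open, the fingers measure 114 mm over their backs; the gripper's body (76 mm by 85 mm) begins 54 mm behind the grasp point. The pads swing forward as they close: fully open they stand 13 mm farther back than shut.
Start: joints at [-1.38, 0.053, 1.613, -0, 1.476, -0.119], TCP at [0.191, -0.595, 0.231] pointing down, gripper open.
Joint ranges: [-3.01, 3.01], [-1.01, 2.22], [0.06, 2.58], [-1.02, 4.17], [0.09, 2.62], [-3.14, 3.14]. Speed limits (rad/s): [2.57, 2.57, 3.14, 3.14, 3.14, 3.14].

## Interface

Orientations are given as a rotation vector (axis times angle).
In Python, from station import ctrl, optics, job gives the robot as it stands.
- The arm moves only by the shell command python3 -m jog 'ROWS' [OPENING] [FORCE]. ROWS is JSON, a list of rows, each a list of 2 entries, a list of its own where there are three numbers: the shift along the tool's x, y, z in m, then the turn, a rotation vector about the tool's x, y, z in rad. A call has 1 to 5 rows; each row is the pose to reach, as a shift and turn from the pose commanded when the call began, along the tool's axes at that moment; what a row does not reach only later rows make up. A row lasts 1/10 s, in which the tool goes at most 50 mm and 8.59 degrees, less where a joint would pass 70% of its speed; a pose out of reach is approached as far as the arm can. A call with a gripper value outside its range is refused whole. OPENING is the opening, from 0 (shut) to 1 (fully open), set as the call begins (- or left out, the last holds). The fingers move at their own pace and stop on an object; FORCE is the grip in N (left out, the last holds). Time passes only in rows, so rows that repeat a pose let the fingers close. It gives the time, the measured TCP pose, the force, the opening and the grip force at its end, in the units of the state.
- ctrl.get_obs(): the state, without advancing time (a new reading comes with each control period).
- optics.get_image(name): name is "scene" or "top"; returns a dict with "image" (480x640x3 uint8, blue, green, red), "fx", "fy", "cx", "cy" (pixels), "rvec" (rotation vector, rad) and "tvec" (3), from world to camera coordinates, as OpenCV has them. Camera axes: x right, y down, z forward; pixel columns grow to the right and rows downward; lengths in m; the calibration is good to about 2 mm. A picture is of the moment at which its call begins. There is no depth.
- job.finish_job(): hands the job in; it is judged then, once.
The state is a dict: "t": time; "q": joint angles; "dq": joint speeds; "effort": joint torques, N m; "tool_pos": TCP position; "tool_rot": TCP orientation; "contact_force": force on the tool from outside, world axes, zero at the start; "wrist_torque": the same for the moment, N m; "opening": finger opening in m; "grip_force": force on a finger pad.
Only numpy, scipy, OpenCV 4.12 (cv2) and the standard library are available. Lean on these libraries where they do the work, as an engineer would, in place of code of your own. Each camera call takes 0.05 s, during which the arm holds its last target. There are 200 camera calls.

## Task

Set up the inoculation station: put the spirit lamp in its round ring, the bench timer (the near one, not the one at the back wall) in its cradle, and each aluminium tube block on the dowel-pin base that its hole pattern fits, so that it drops over both pins and sits flat on the base. Everything must end fully home in its own holder, and keep the lamp upright all the time.

Things in the scene. Friction and masses are not known exactly. Their poses are not given: they have to be found in the camera images.
- block_culture: loose aluminium tube block, 100 x 60 x 32 mm (x, y, z), 0.28 kg, with six large blind wells (16.5 mm wide, 2 x 3) in its top and two 12 mm through holes with brass rims that lie on its long centre line, 38 mm from the centre (at x = +38 and -38 mm, y = 0). It starts flat on the bench. Origin: centre of the underside; x along the 100 mm side, z up. Grip it across its 60 mm width. A half turn about z gives the same fit
- block_microtube: loose aluminium tube block, 100 x 60 x 32 mm (x, y, z), 0.28 kg, with twelve small blind wells (10.5 mm wide, 4 x 3) in its top and two 12 mm through holes with brass rims in diagonally opposite corners, at (x, y) = (-38, +18.5) and (+38, -18.5) mm. It starts flat on the bench. Origin: centre of the underside; x along the 100 mm side, z up. Grip it across its 60 mm width. A half turn about z gives the same fit
- lamp: loose unlit spirit lamp: pale round glass body 69 mm wide up to about 58 mm height, tapering to a cap 32 mm wide that reaches from 58 to 93 mm; the cap is fixed to the body, so the lamp can be lifted by it. 0.21 kg. It starts standing on the bench. Origin: centre of the underside; z up
- timer: loose white bench timer with a dark display, a flat box 62 x 64 x 18 mm (x, y, z; the sides are 16 mm high), 0.07 kg. It starts flat on the bench among the other loose things, display up (a like one at the back wall is not used). Origin: centre of the underside; z up. Any quarter turn fits the cradle
- pin_base_inline: fixed black base plate 114 x 72 x 8 mm (x, y, z) on the station's low grey board, with two upright steel dowel pins on its long centre line at x = +38 and -38 mm, y = 0. Pins are 9 mm thick, rise 18 mm above the plate's top, the last 8 mm tapering to a blunt point. Origin: centre of the underside, x along the 114 mm side, z up; a seated block's underside is at z = 8 mm. The board (270 mm square, 12 mm thick) carries all four holders, in one of four places 132 mm apart
- pin_base_diagonal: fixed black base plate 114 x 72 x 8 mm (x, y, z) on the board, with two upright steel dowel pins of the same size in diagonally opposite corners, at (x, y) = (-38, +18.5) and (+38, -18.5) mm. Origin: centre of the underside, x along the 114 mm side, z up; a seated block's underside is at z = 8 mm
- lamp_ring: fixed holder for the lamp on the board: a black disc 94 mm wide and 3 mm thick with a steel ring on it, inside 76 mm wide at the foot, flaring to about 87 mm at its top 14 mm above the underside. Origin: centre of the underside, z up; the lamp stands on the disc, at z = 3 mm
- timer_cradle: fixed holder for the timer on the board: a black plate 96 x 98 x 4 mm (x, y, z) with outward-leaning steel stops at its four corners that rise to 18 mm above its underside; between them there is room for the timer (about 70 x 72 mm at the foot, about 79 x 81 mm at the top), and the middle 42 mm of each side is open for fingers. Origin: centre of the underside, x along the 96 mm side, z up; the timer lies on the plate, at z = 4 mm
There are look-alikes about, which are no part of the job. Several things look just like the lamp: the one meant starts farthest to the robot's left. What is shaped like the timer but purple is not meant.

How it is judged:
By the outcome, as a careful person would: the job done as asked, in the order asked, and still so for the second after the job is handed in, with the robot touching nothing.
It also fails if it takes over 128 s, if anything falls off the work surface, if the arm or the gripper's body presses on something with over 40 N, if the wrist force passes 120 N, or if a joint passes its speed limit or range.

## Working session

There is one attempt and no reset: what is moved stays moved. The work goes in short steps, Python scripts to look and compute and a shell command to move; the robot and the scene stay as the last step left them, time stands still between calls to the robot, and variables do not carry over. Pictures are saved under pics/ and viewed, at most 17 in all, crops included, and the job is handed in when it is done.

```bash
ls; mkdir -p pics; cat > h.py <<'E'
import numpy as np,cv2,sys
sys.path.insert(0,'.')
from station import ctrl,optics,job
def grab(n,name=None):
    d=optics.get_image(n)
    if name: cv2.imwrite(f'pics/{name}.png',d['image']); np.savez(f'pics/{name}.npz',**d)
    return d
def load(name): return dict(np.load(f'pics/{name}.npz'))
def ray(d,u,v):
    R=cv2.Rodrigues(np.array(d['rvec'],float))[0];t=np.array(d['tvec'],float).ravel()
    r=R.T@np.array([(u-d['cx'])/d['fx'],(v-d['cy'])/d['fy'],1.]);return -R.T@t,r
def onz(d,u,v,z):
    c,r=ray(d,u,v);return (c+r*(z-c[2])/r[2])
def proj(d,P):
    K=np.array([[d['fx'],0,d['cx']],[0,d['fy'],d['cy']],[0,0,1.]],float)
    return cv2.projectPoints(np.array(P,float).reshape(-1,3),np.array(d['rvec'],float),np.array(d['tvec'],float),K,None)[0].reshape(-1,2)
E
python3 - <<'E'
from h import *
for n in('scene','top'):
    d=grab(n,n+'0');c,r=ray(d,320,240);print(n,c,r,d['fx'])
print(ctrl.get_obs())
E
```

```text
pics
scene [-0.66359147 -0.73289004  0.80764218] [ 0.75514461  0.41547843 -0.50714774] 574.0719092259736
top [ 0.32150386 -0.08754751  1.60689935] [ 0.08568633  0.0027601  -0.99632114] 574.0008145899363
{'t': 0.1, 'q': array([-1.37997986e+00,  5.32886468e-02,  1.61414780e+00,  2.94192134e-05,
        1.47601285e+00, -1.18984211e-01]), 'dq': array([ 6.84864089e-05, -1.60690008e-03, -2.05661107e-03,  4.38064570e-04,
       -1.26944626e-03, -5.03842209e-04]), 'effort': array([ 1.10144778e-03, -3.94903135e+01, -3.71362209e+01, -7.81848416e-05,
        3.88984787e-03, -1.91357351e-06]), 'tool_pos': array([ 0.19045328, -0.59468494,  0.23019264]), 'tool_rot': array([-3.10214450e+00, -4.84399265e-01,  5.87183164e-05]), 'contact_force': array([ 0.01151927,  0.76261034, -0.03073113]), 'wrist_torque': array([-0.00099191, -0.00446436, -0.00397615]), 'grip_force': 0.0, 'opening': 0.08550401751164874}
```

View pics/top0.png

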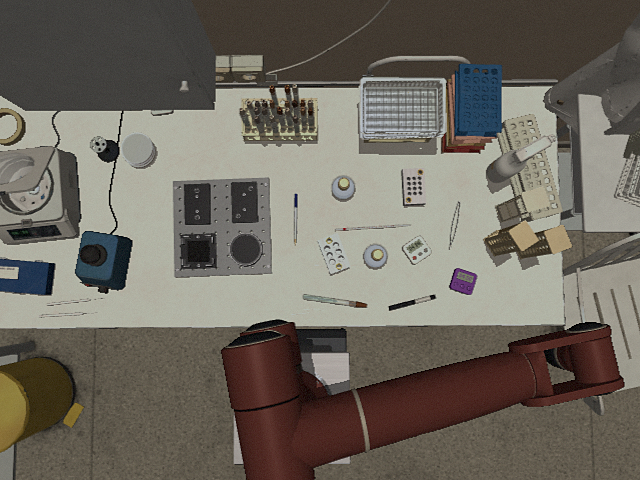

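View pics/scene0.png

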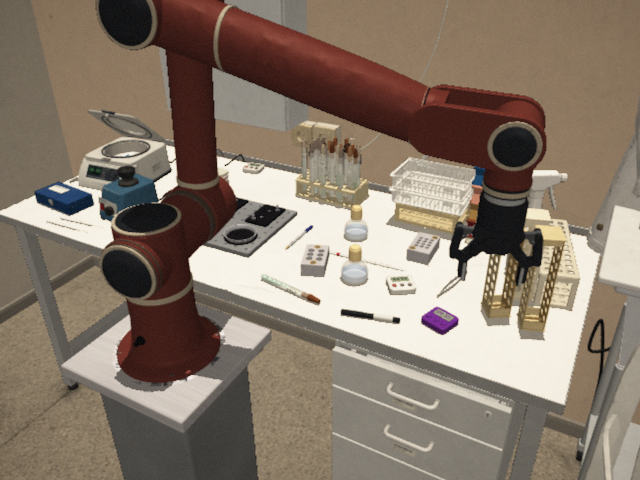

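The top view has the robot's left to the left of the image. Board centre is about (222,227). Blocks are at about (333,255) and (414,187), and timers at (416,249) white and (463,281) purple. Lamp-like candidates are (343,188) and (375,256); (343,188) is farther left, so it fits. The pale disc at (140,150) needs checking. I'll confirm these in an enlarged crop.

```bash
python3 - <<'E'
from h import *
d=load('top0');im=d['image']
a=cv2.resize(im[170:285,165:280],None,fx=5,fy=5,interpolation=cv2.INTER_CUBIC)
b=cv2.resize(im[165:295,310:480],None,fx=4.6,fy=4.6,interpolation=cv2.INTER_CUBIC)
cv2.imwrite('pics/a.png',a);cv2.imwrite('pics/b.png',b)
s=load('scene0')['image']
cv2.imwrite('pics/c.png',cv2.resize(s[150:310,200:450],None,fx=3.2,fy=3.2,interpolation=cv2.INTER_CUBIC))
for p in [(343,188),(375,256),(140,150),(416,249),(333,255),(414,187),(197,203),(245,202),(197,250),(246,249)]: print(p,onz(d,*p,0.02).round(3))
E
```

```text
(343, 188) [ 0.604 -0.148  0.02 ]
(375, 256) [ 0.413 -0.235  0.02 ]
(140, 150) [0.715 0.422 0.02 ]
(416, 249) [ 0.431 -0.349  0.02 ]
(333, 255) [ 0.416 -0.119  0.02 ]
(414, 187) [ 0.605 -0.347  0.02 ]
(197, 203) [0.564 0.26  0.02 ]
(245, 202) [0.566 0.126 0.02 ]
(197, 250) [0.432 0.258 0.02 ]
(246, 249) [0.434 0.122 0.02 ]
```

View pics/a.png

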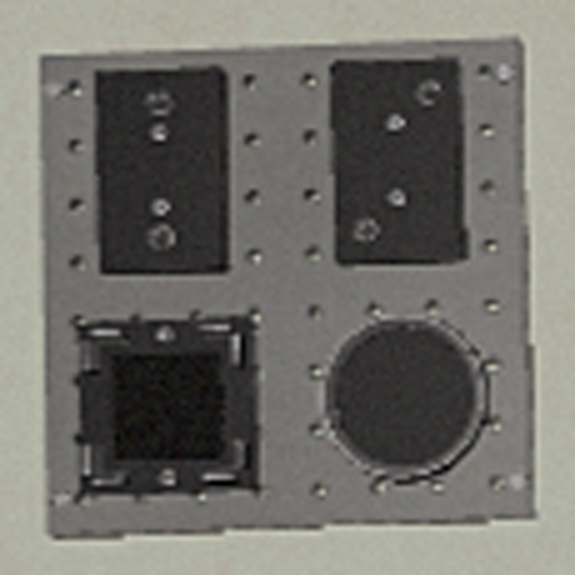

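View pics/b.png

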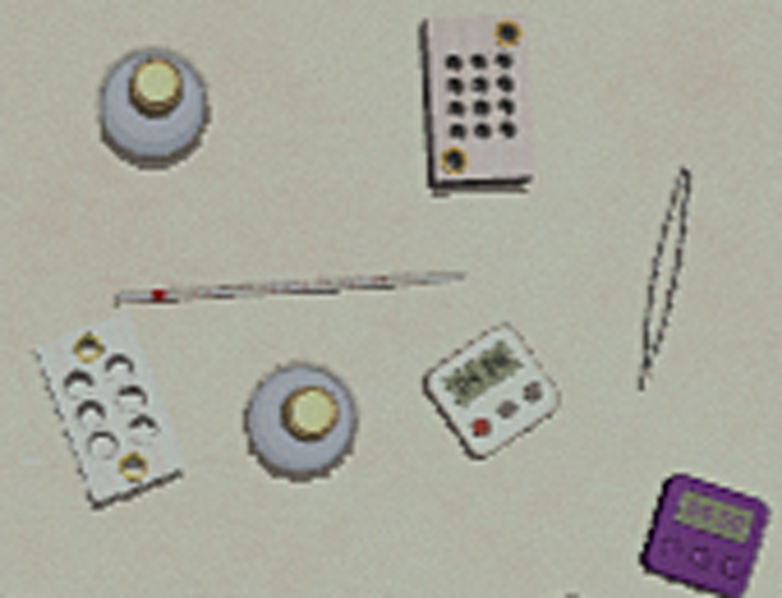

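View pics/c.png

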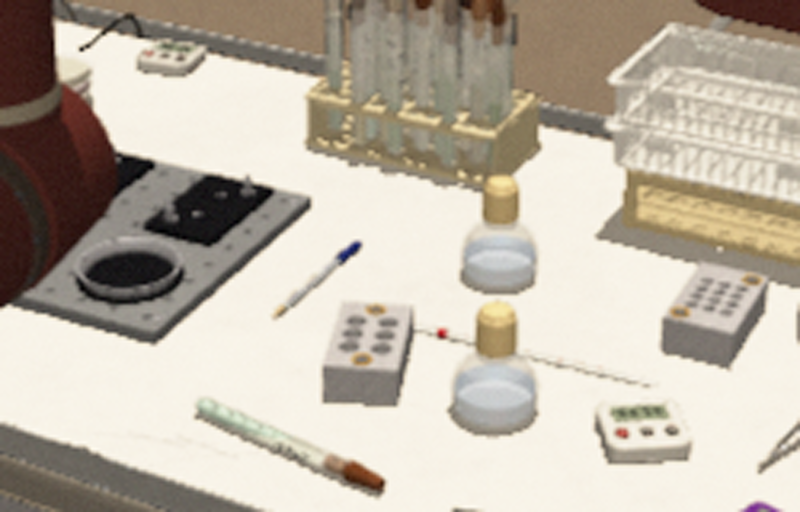

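The crops settle the identities:
- **Lamp:** two lamps, at top pixels (343,188) and (375,256). The disc at (140,150) is a jar. (343,188) is the farthest left, so it is the one meant.
- **Culture block:** six wells, at (333,255).
- **Microtube block:** twelve wells, at (414,187).
- **Timer:** white, at (416,249).
- **Holders:** inline base upper left (197,203), diagonal base upper right (245,202), cradle lower left, ring lower right.

Next I measure the poses.

```bash
python3 - <<'E'
from h import *
d=load('top0');im=d['image'];s=load('scene0')
hsv=cv2.cvtColor(im,cv2.COLOR_BGR2HSV)
def blobs(m,x0,y0,x1,y1,amin=4):
    mm=np.zeros_like(m);mm[y0:y1,x0:x1]=m[y0:y1,x0:x1]
    n,l,st,c=cv2.connectedComponentsWithStats(mm);return [(tuple(c[i].round(2)),int(st[i,4])) for i in range(1,n) if st[i,4]>=amin]
yel=((hsv[...,0]>14)&(hsv[...,0]<38)&(hsv[...,1]>75)).astype(np.uint8)*255
print('yel',blobs(yel,310,165,460,295))
for p,a in blobs(yel,310,165,460,295):
    print(p,a,'z32',onz(d,*p,.032).round(4),'z76',onz(d,*p,.076).round(4))
hs=cv2.cvtColor(s['image'],cv2.COLOR_BGR2HSV)
ys=((hs[...,0]>10)&(hs[...,0]<38)&(hs[...,1]>75)).astype(np.uint8)*255
for p,a in blobs(ys,330,195,375,290,20): print('scene',p,a,'z76',onz(s,*p,.076).round(4))
# board
g=cv2.cvtColor(im,cv2.COLOR_BGR2GRAY)
m=np.zeros_like(g);m[165:290,160:285]=(g[165:290,160:285]<150)*255
m=cv2.morphologyEx(m,cv2.MORPH_CLOSE,np.ones((5,5)))
c=max(cv2.findContours(m,0,1)[0],key=cv2.contourArea)
P=np.array([onz(d,*p[0],.012)[:2] for p in c],np.float32)
r=cv2.minAreaRect(P);print('board',r)
# dark plates
for nm,(x0,y0,x1,y1),z in [('inl',(182,181,213,226),.02),('dia',(228,179,261,224),.02),('cra',(179,231,219,270),.016),('ring',(229,231,265,268),.015)]:
    q=np.zeros_like(g);q[y0:y1,x0:x1]=(g[y0:y1,x0:x1]<75)*255
    q=cv2.morphologyEx(q,cv2.MORPH_CLOSE,np.ones((3,3)))
    c=max(cv2.findContours(q,0,1)[0],key=cv2.contourArea)
    P=np.array([onz(d,*p[0],z)[:2] for p in c],np.float32);print(nm,cv2.minAreaRect(P),onz(d,*np.array(cv2.moments(q,True)['m10'])/cv2.moments(q,True)['m00'][None] if 0 else (cv2.moments(q,True)['m10']/cv2.moments(q,True)['m00'],cv2.moments(q,True)['m01']/cv2.moments(q,True)['m00']),z).round(4))
f=lambda x,y:(165+(x+.5)/5-.5,170+(y+.5)/5-.5)
for nm,a in [('inl',[(160,132),(160,206)]),('dia',[(395,122),(397,197)]),('cra',[(166,334),(168,477)])]:
    A=[onz(d,*f(*p),.0205 if nm!='cra' else .0165) for p in a];print(nm,'screws',A[0][:2].round(4),A[1][:2].round(4),'mid',((A[0]+A[1])/2).round(4))
for nm,a in [('inl',[(160,103),(160,238)]),('dia',[(428,92),(366,230)])]:
    A=[onz(d,*f(*p),.034) for p in a];print(nm,'pins',A[0][:2].round(4),A[1][:2].round(4),'mid',((A[0]+A[1])/2).round(4))
# timer
w=((hsv[...,1]<40)&(g>198)).astype(np.uint8)*255
q=np.zeros_like(g);q[232:268,398:436]=w[232:268,398:436]
print('bg',im[225,440],im[259,420])
cv2.imwrite('pics/tm.png',q)
E
```

```text
yel [((np.float64(419.9), np.float64(171.65)), 20), ((np.float64(342.94), np.float64(184.38)), 52), ((np.float64(408.3), np.float64(199.5)), 20), ((np.float64(328.67), np.float64(240.07)), 15), ((np.float64(376.32), np.float64(254.51)), 47), ((np.float64(338.53), np.float64(265.82)), 17)]
(np.float64(419.9), np.float64(171.65)) 20 z32 [ 0.6462 -0.3621  0.032 ] z76 [ 0.6372 -0.3545  0.076 ]
(np.float64(342.94), np.float64(184.38)) 52 z32 [ 0.6116 -0.1477  0.032 ] z76 [ 0.6035 -0.146   0.076 ]
(np.float64(408.3), np.float64(199.5)) 20 z32 [ 0.5682 -0.3284  0.032 ] z76 [ 0.5613 -0.3217  0.076 ]
(np.float64(328.67), np.float64(240.07)) 15 z32 [ 0.4566 -0.1071  0.032 ] z76 [ 0.4528 -0.1065  0.076 ]
(np.float64(376.32), np.float64(254.51)) 47 z32 [ 0.4161 -0.2377  0.032 ] z76 [ 0.4134 -0.2335  0.076 ]
(np.float64(338.53), np.float64(265.82)) 17 z32 [ 0.3856 -0.1336  0.032 ] z76 [ 0.3838 -0.1323  0.076 ]
scene (np.float64(352.13), np.float64(205.21)) 375 z76 [ 0.6364 -0.1214  0.076 ]
scene (np.float64(354.55), np.float64(253.07)) 186 z76 [ 0.41   -0.2372  0.076 ]
board ((0.4972829520702362,
[... 295 characters left out ...]
14467525482), 2.9345850944519043) [0.5656 0.1278 0.02  ]
cra ((0.43107935786247253, 0.2566000819206238), (0.1016063317656517, 0.10233527421951294), 2.065483570098877) [0.4308 0.2554 0.016 ]
ring ((0.43185099959373474, 0.12184987217187881), (0.0912332758307457, 0.09079412370920181), 4.44555139541626) [0.4329 0.1218 0.015 ]
inl screws [0.5832 0.2609] [0.5416 0.2603] mid [0.5624 0.2606 0.0205]
dia screws [0.5881 0.1296] [0.5459 0.1282] mid [0.567  0.1289 0.0205]
cra screws [0.4703 0.2569] [0.3907 0.2547] mid [0.4305 0.2558 0.0165]
inl pins [0.5973 0.2581] [0.5219 0.2571] mid [0.5596 0.2576 0.034 ]
dia pins [0.6026 0.1096] [0.5257 0.1434] mid [0.5641 0.1265 0.034 ]
bg [165 181 179] [180 188 181]
```

```bash
cat >> h.py <<'E'
from scipy.spatial.transform import Rotation as Ro
def plan(x,y,z,yaw=None):
    "world target, yaw in deg of tool x (mod 180) -> tool shift, turn"
    o=ctrl.get_obs();R=Ro.from_rotvec(o['tool_rot']);m=R.as_matrix()
    cur=np.degrees(np.arctan2(m[1,0],m[0,0]))
    if yaw is None: yaw=cur
    yaw=cur+(yaw-cur+90)%180-90
    T=Ro.from_euler('z',yaw,degrees=True)*Ro.from_matrix(np.diag([1.,-1,-1]))
    print('t',round(o['t'],2),'pos',o['tool_pos'].round(4),'yaw',round(cur,2),'q6',o['q'][5].round(2),'open',round(o['opening'],4),'F',o['contact_force'].round(1),'g',round(o['grip_force'],1))
    print('  shift',(m.T@(np.array([x,y,z])-o['tool_pos'])).round(4),'turn',(R.inv()*T).as_rotvec().round(3))
E
python3 - <<'E'
from h import *
d=load('top0');im=d['image'];c=cv2.resize(im[230:270,396:438],None,fx=8,fy=8,interpolation=cv2.INTER_CUBIC)
b=cv2.GaussianBlur(c,(9,9),0).astype(int)
q=((b[...,0]*1.0-b[...,2])>-5).astype(np.uint8)*255   # bg is yellowish, timer neutral
e=cv2.Canny(cv2.GaussianBlur(c,(7,7),0),40,110);e=cv2.morphologyEx(e,cv2.MORPH_CLOSE,np.ones((15,15)))
for m in (q,e):
    k=max(cv2.findContours(m,0,1)[0],key=cv2.contourArea)
    P=np.array([onz(d,396+(p[0][0]+.5)/8-.5,230+(p[0][1]+.5)/8-.5,.015)[:2] for p in k],np.float32);print(cv2.minAreaRect(P))
plan(.6035,-.146,.15)
E
```

```text
((0.43066301941871643, -0.3519730865955353), (0.05816628038883209, 0.059616781771183014), 35.38154983520508)
((0.42247462272644043, -0.3290167450904846), (0.07132992148399353, 0.03752310574054718), 7.613234043121338)
t 0.1 pos [ 0.1905 -0.5947  0.2302] yaw 17.75 q6 -0.12 open 0.0855 F [ 0.   0.8 -0. ] g 0.0
  shift [ 0.5302 -0.3013  0.0809] turn [-0.002 -0.     0.   ]
```

```bash
python3 -m jog '[[[0.53,-0.301,0.02],[0,0,0]],[[0.53,-0.301,0.02],[0,0,0]],[[0.53,-0.301,0.02],[0,0,0]],[[0.53,-0.301,0.02],[0,0,0]],[[0.53,-0.301,0.02],[0,0,0]]]' 1 30
python3 -c "
from h import *
plan(.6035,-.146,.15)"
```

```text
t: 0.6
tool_pos: [0.3607, -0.4096, 0.2225]
tool_rot: [-3.104, -0.484, 0.0]
contact_force: [0.1, -0.0, 0.1]
opening: 0.0853
grip_force: 0.0
t 0.6 pos [ 0.3607 -0.4096  0.2225] yaw 17.72 q6 0.28 open 0.0853 F [ 0.1 -0.   0.1] g 0.0
  shift [ 0.3116 -0.1771  0.0726] turn [-0.001  0.    -0.   ]
```

```bash
python3 -m jog '[[[0.31,-0.176,0.07],[0,0,0]],[[0.31,-0.176,0.07],[0,0,0]],[[0.31,-0.176,0.07],[0,0,0]],[[0.31,-0.176,0.07],[0,0,0]],[[0.31,-0.176,0.07],[0,0,0]]]' >/dev/null
python3 -m jog '[[[0.12,-0.068,0.028],[0,0,0]],[[0.12,-0.068,0.028],[0,0,0]],[[0.12,-0.068,0.028],[0,0,0]],[[0.12,-0.068,0.028],[0,0,0]],[[0.12,-0.068,0.028],[0,0,0]]]' >/dev/null
python3 -c "
from h import *
plan(.6035,-.146,.06);d=grab('scene','s1');im=d['image'];cv2.imwrite('pics/s1c.png',cv2.resize(im[100:300,270:470],None,fx=2.5,fy=2.5))"
```

```text
t 1.6 pos [ 0.6194 -0.1289  0.1458] yaw 17.85 q6 0.94 open 0.0856 F [-0.3 -0.8  0.1] g 0.0
  shift [-0.0202  0.0115  0.0859] turn [-0.001  0.002 -0.   ]
```

View pics/s1c.png

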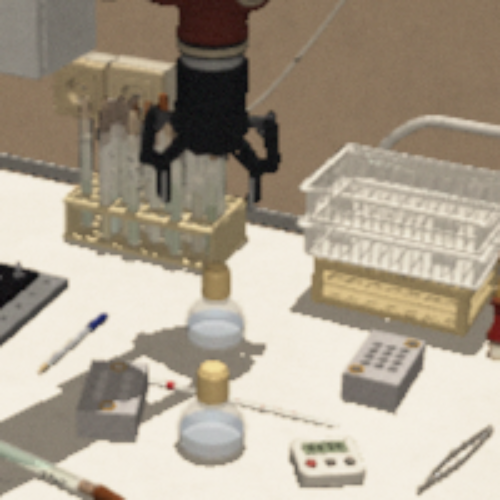

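The crop shows the gripper about over the lamp at crop (215,275), slightly beyond it. I'll correct that and descend.

```bash
python3 -m jog '[[[-0.02,0.0115,0.0],[0,0,0]],[[-0.02,0.0115,0],[0,0,0]],[[-0.02,0.0115,0],[0,0,0]]]' >/dev/null
python3 -c "
from h import *
plan(.6035,-.146,.06)"
```

```text
t 1.95 pos [ 0.6036 -0.148   0.1474] yaw 17.6 q6 0.9 open 0.0854 F [-1.   0.8 -0.6] g 0.0
  shift [ 0.0005 -0.002   0.0874] turn [ 0.    -0.001 -0.   ]
```

```bash
python3 -m jog '[[[0,-0.002,0.04],[0,0,0]],[[0,-0.002,0.07],[0,0,0]],[[0,-0.002,0.086],[0,0,0]],[[0,-0.002,0.086],[0,0,0]]]' >/dev/null
python3 -m jog '[[[0,0,0],[0,0,0]],[[0,0,0],[0,0,0]],[[0,0,0],[0,0,0]],[[0,0,0],[0,0,0]],[[0,0,0],[0,0,0]]]' 0.2 40
python3 -m jog '[[[0,0,0],[0,0,0]],[[0,0,0],[0,0,0]],[[0,0,0],[0,0,0]]]' 0.2 40
python3 -c "
from h import *
plan(.434,.124,.16)"
```

```text
t: 2.85
tool_pos: [0.6046, -0.1453, 0.0627]
tool_rot: [3.103, 0.484, 0.004]
contact_force: [-0.3, 0.6, 4.8]
opening: 0.0299
grip_force: 40.8
t: 3.15
tool_pos: [0.6047, -0.1453, 0.0627]
tool_rot: [3.103, 0.484, 0.004]
contact_force: [-0.1, -1.0, 5.2]
opening: 0.0299
grip_force: 40.9
t 3.15 pos [ 0.6047 -0.1453  0.0627] yaw 17.75 q6 0.91 open 0.0299 F [-0.1 -1.   5.2] g 40.9
  shift [-0.0802 -0.3084 -0.098 ] turn [ 0.002 -0.002 -0.   ]
```

```bash
python3 -m jog '[[[0,0,-0.02],[0,0,0]],[[0,0,-0.05],[0,0,0]],[[-0.005,-0.02,-0.08],[0,0,0]],[[-0.015,-0.055,-0.09],[0,0,0]],[[-0.025,-0.095,-0.09],[0,0,0]]]' >/dev/null
python3 -m jog '[[[-0.01,-0.04,0],[0,0,0]],[[-0.02,-0.08,0],[0,0,0]],[[-0.03,-0.12,0],[0,0,0]],[[-0.04,-0.155,0],[0,0,0]],[[-0.05,-0.18,0],[0,0,0]]]' >/dev/null
python3 -m jog '[[[-0.002,-0.015,0],[0,0,0]],[[-0.005,-0.028,0],[0,0,0]],[[-0.005,-0.03,0],[0,0,0]],[[-0.005,-0.03,0],[0,0,0]]]' 
python3 -c "
from h import *
plan(.434,.124,.08)
d=grab('top','t2');d2=grab('scene','s2');im=d['image'];hsv=cv2.cvtColor(im,cv2.COLOR_BGR2HSV)
cv2.imwrite('pics/t2c.png',np.hstack([cv2.resize(im[165:290,160:285],(500,500)),cv2.resize(d2['image'][150:300,180:270],(300,500))]))"
```

```text
t: 4.55
tool_pos: [0.4342, 0.1212, 0.1507]
tool_rot: [3.104, 0.485, -0.001]
contact_force: [-1.0, -0.2, -2.1]
opening: 0.0301
grip_force: 40.3
t 4.55 pos [0.4342 0.1212 0.1507] yaw 17.78 q6 1.37 open 0.0301 F [-1.  -0.2 -2.1] g 40.3
  shift [ 0.0007 -0.0028  0.0707] turn [0. 0. 0.]
```

View pics/t2c.png

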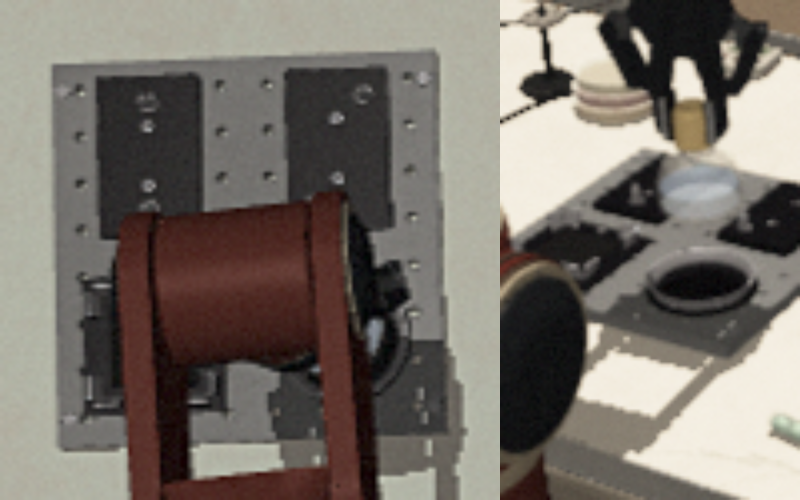

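The lamp hangs upright over the ring area; the ring is at scene (241,232). I'll check the ring centre from the scene view and lower to the ring top.

```bash
python3 -m jog '[[[0.0005,-0.0028,0.03],[0,0,0]],[[0.0005,-0.0028,0.055],[0,0,0]],[[0.0005,-0.0028,0.055],[0,0,0]],[[0.0005,-0.0028,0.055],[0,0,0]]]' 
python3 -c "
from h import *
d=load('s2');print(onz(d,240.9,232.5,.02))
d=grab('scene','s3');print(proj(d,[.434,.124,.015]))
cv2.imwrite('pics/s3c.png',cv2.resize(d['image'][170:280,190:300],(550,550),interpolation=2))
plan(.434,.124,.078)"
```

```text
t: 5.05
tool_pos: [0.4341, 0.1235, 0.096]
tool_rot: [3.104, 0.483, -0.002]
contact_force: [0.2, 0.4, -0.6]
opening: 0.0298
grip_force: 40.4
[0.44314344 0.12631143 0.02      ]
[[239.80170314 235.71444668]]
t 5.1 pos [0.4349 0.1237 0.0971] yaw 17.71 q6 1.37 open 0.0296 F [-0.1  0.4 -1.2] g 40.4
  shift [-0.0008 -0.0005  0.0191] turn [ 0.    -0.001 -0.   ]
```

View pics/s3c.png

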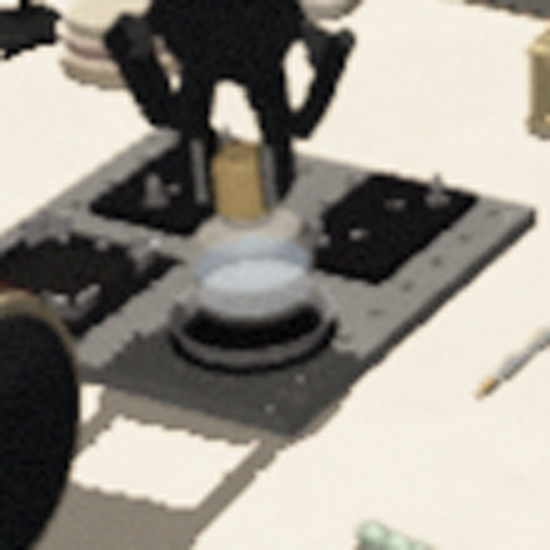

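The lamp (crop x 250) is nearly centred over the ring (crop x 255). Lowering it in.

```bash
python3 -m jog '[[[0,-0.0005,0.01],[0,0,0]],[[0,-0.0005,0.015],[0,0,0]],[[0,-0.0005,0.018],[0,0,0]],[[0,-0.0005,0.019],[0,0,0]],[[0,-0.0005,0.019],[0,0,0]]]'
```

```text
t: 5.6
tool_pos: [0.4342, 0.1246, 0.0777]
tool_rot: [3.104, 0.485, 0.001]
contact_force: [-0.9, -1.3, 2.1]
opening: 0.0295
grip_force: 40.6
```

```bash
python3 -m jog '[[[0,0,0],[0,0,0]],[[0,0,0],[0,0,0]],[[0,0,0],[0,0,0]],[[0,0,0],[0,0,0]]]' 1
python3 -m jog '[[[0,0,-0.02],[0,0,0]],[[0,0,-0.06],[0,0,0]],[[0,0,-0.11],[0,0,0]],[[0,0,-0.11],[0,0,0]],[[0,0,-0.11],[0,0,0]]]' >/dev/null
python3 -c "
from h import *
plan(.4307,-.352,.16,35.4)
d=grab('scene','s4');cv2.imwrite('pics/s4c.png',cv2.resize(d['image'][170:280,190:300],(400,400),interpolation=2))"
```

```text
t: 6.0
tool_pos: [0.4338, 0.1245, 0.0769]
tool_rot: [-3.104, -0.485, -0.0]
contact_force: [-1.0, 0.7, 0.6]
opening: 0.0847
grip_force: 0.0
t 6.5 pos [0.4349 0.1246 0.1888] yaw 17.75 q6 1.38 open 0.085 F [-0.1  0.3  0.1] g 0.0
  shift [-0.1494  0.4527  0.0285] turn [ 0.001 -0.004 -0.308]
```

View pics/s4c.png

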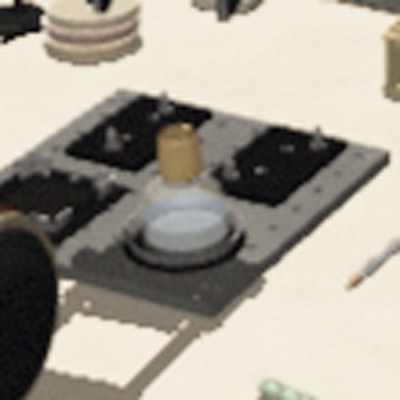

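The lamp stands upright in the ring (crop (185,225)). On to the timer.

```bash
python3 -m jog '[[[-0.075,0.226,0.0],[0,0,-0.308]],[[-0.075,0.226,0.0],[0,0,-0.308]],[[-0.075,0.226,0.0],[0,0,-0.308]],[[-0.075,0.226,0.0],[0,0,-0.308]],[[-0.075,0.226,0.0],[0,0,-0.308]]]' >/dev/null
python3 -m jog '[[[0,0,0],[0,0,0]],[[0,0,0],[0,0,0]]]' >/dev/null
python3 -c "
from h import *
plan(.4307,-.352,.10,35.4)"
```

```text
t 7.25 pos [ 0.4301 -0.1091  0.1848] yaw 35.22 q6 0.54 open 0.0853 F [-0.4 -0.1 -0.7] g 0.0
  shift [-0.1395  0.199   0.0843] turn [-0.004  0.002 -0.003]
```

```bash
python3 -m jog '[[[-0.14,0.199,0.01],[0,0,0]],[[-0.14,0.199,0.01],[0,0,0]],[[-0.14,0.199,0.01],[0,0,0]],[[-0.14,0.199,0.01],[0,0,0]],[[-0.14,0.199,0.01],[0,0,0]]]' >/dev/null
python3 -m jog '[[[0,0,0.04],[0,0,0]],[[0,0,0.07],[0,0,0]],[[0,0,0.07],[0,0,0]],[[0,0,0.07],[0,0,0]]]' >/dev/null
python3 -c "
from h import *
plan(.4307,-.352,-.001,35.4);d=grab('scene','s5');cv2.imwrite('pics/s5c.png',cv2.resize(d['image'][200:320,330:450],(400,400),interpolation=2))"
```

```text
t 8.15 pos [ 0.4328 -0.35    0.106 ] yaw 35.53 q6 0.14 open 0.0854 F [ 0.3 -0.1 -0.1] g 0.0
  shift [-0.0028  0.0007  0.107 ] turn [-0.003  0.     0.002]
```

View pics/s5c.png

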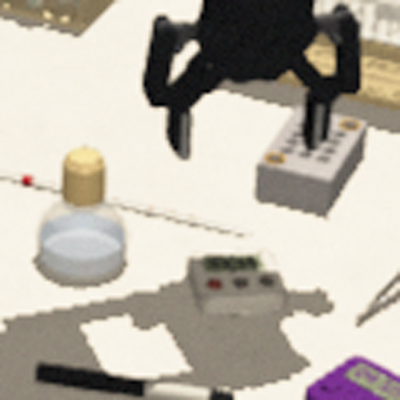

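```bash
python3 -m jog '[[[-0.0025,0.001,0.04],[0,0,0]],[[-0.0025,0.001,0.08],[0,0,0]],[[-0.0025,0.001,0.102],[0,0,0]],[[-0.0025,0.001,0.107],[0,0,0]],[[-0.0025,0.001,0.107],[0,0,0]]]'
python3 -m jog '[[[0,0,0],[0,0,0]],[[0,0,0],[0,0,0]],[[0,0,0],[0,0,0]],[[0,0,0],[0,0,0]]]' 0.5 20
python3 -m jog '[[[0,0,0],[0,0,0]],[[0,0,0],[0,0,0]],[[0,0,0],[0,0,0]]]' 0.5 30
```

```text
t: 8.7
tool_pos: [0.432, -0.3545, 0.0012]
tool_rot: [2.991, 0.956, 0.001]
contact_force: [-0.5, -0.3, 0.3]
opening: 0.0852
grip_force: 0.0
t: 9.1
tool_pos: [0.4327, -0.3557, 0.0028]
tool_rot: [2.989, 0.954, 0.004]
contact_force: [0.1, 2.1, 6.1]
opening: 0.0633
grip_force: 22.6
t: 9.4
tool_pos: [0.4327, -0.3557, 0.0029]
tool_rot: [2.989, 0.954, 0.004]
contact_force: [-0.7, 2.2, 7.6]
opening: 0.0631
grip_force: 31.5
```

```bash
python3 -m jog '[[[0,0,-0.03],[0,0,0]],[[0,0,-0.07],[0,0,0]],[[0,0,-0.12],[0,0,0]],[[0,0,-0.16],[0,0,0]],[[0,0,-0.16],[0,0,0]]]'
python3 -c "
from h import *
plan(.430,.256,.16,1.9);"
```

```text
t: 9.9
tool_pos: [0.4343, -0.3578, 0.1691]
tool_rot: [2.98, 0.951, 0.01]
contact_force: [0.9, -0.3, 0.1]
opening: 0.0631
grip_force: 34.8
t 9.9 pos [ 0.4343 -0.3578  0.1691] yaw 35.4 q6 0.13 open 0.0631 F [ 0.9 -0.3  0.1] g 34.8
  shift [ 0.352  -0.5029  0.002 ] turn [ 0.014 -0.006  0.585]
```

```bash
python3 -m jog '[[[0.352,-0.503,0],[0,0,0.585]],[[0.352,-0.503,0],[0,0,0.585]],[[0.352,-0.503,0],[0,0,0.585]],[[0.352,-0.503,0],[0,0,0.585]],[[0.352,-0.503,0],[0,0,0.585]]]' >/dev/null
python3 -m jog '[[[0,0,0],[0,0,0]],[[0,0,0],[0,0,0]]]' >/dev/null
python3 -c "
from h import *
plan(.430,.256,.16,1.9);"
```

```text
t 10.6 pos [ 0.4293 -0.1103  0.1596] yaw 2.04 q6 1.12 open 0.0631 F [-0.3  0.5 -1.1] g 34.7
  shift [ 0.0137 -0.366  -0.0006] turn [0.    0.    0.002]
```

```bash
python3 -m jog '[[[0.014,-0.366,0],[0,0,0]],[[0.014,-0.366,0],[0,0,0]],[[0.014,-0.366,0],[0,0,0]],[[0.014,-0.366,0],[0,0,0]],[[0.014,-0.366,0],[0,0,0]]]' >/dev/null
python3 -m jog '[[[0.004,-0.116,0],[0,0,0]],[[0.004,-0.116,0],[0,0,0]],[[0.004,-0.116,0],[0,0,0]],[[0.004,-0.116,0],[0,0,0]],[[0.004,-0.116,0],[0,0,0]]]' >/dev/null
python3 -c "
from h import *
plan(.430,.256,.065,1.9);"
```

```text
t 11.6 pos [0.4317 0.2537 0.1596] yaw 1.82 q6 1.92 open 0.0625 F [-0.2 -0.1 -1. ] g 34.7
  shift [-0.0016 -0.0024  0.0946] turn [ 0.001  0.001 -0.001]
```

```bash
python3 -m jog '[[[-0.0016,-0.0024,0.04],[0,0,0]],[[-0.0016,-0.0024,0.08],[0,0,0]],[[-0.0016,-0.0024,0.11],[0,0,0]],[[-0.0016,-0.0024,0.11],[0,0,0]],[[-0.0016,-0.0024,0.11],[0,0,0]]]' >/dev/null
python3 -c "
from h import *
plan(.430,.256,.019,1.9);
d=grab('top','t6');d2=grab('scene','s6')
cv2.imwrite('pics/t6c.png',np.hstack([cv2.resize(d['image'][215:285,165:235],(400,400),interpolation=2),cv2.resize(d2['image'][170:250,170:250],(400,400),interpolation=2)]))"
```

```text
t 12.1 pos [0.4299 0.2558 0.0502] yaw 1.75 q6 1.93 open 0.0629 F [-0.4  1.   0.5] g 34.7
  shift [ 0.0001 -0.0002  0.0312] turn [ 0.     0.001 -0.003]
```

View pics/t6c.png

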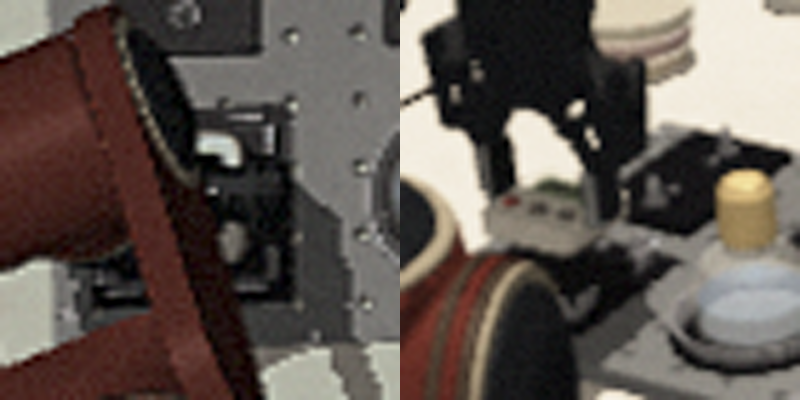

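```bash
python3 -c "
from h import *
d=load('t6');f=lambda x,y:(165+x*.175-.4,215+y*.175-.4)
print(onz(d,*f(245,140),.063),onz(d,*f(225,131),.063),onz(d,*f(232,268),.063))
print('cradle inner', onz(d,*f(290,200),.012))"
```

```text
[0.45843801 0.2205987  0.063     ] [0.46276253 0.23010482 0.063     ] [0.39794784 0.22601883 0.063     ]
cradle inner [0.43347713 0.20849703 0.012     ]
```

The held timer spans x 0.398–0.463, centred on the cradle. Lowering it.

```bash
python3 -m jog '[[[0,0,0.01],[0,0,0]],[[0,0,0.02],[0,0,0]],[[0,0,0.025],[0,0,0]],[[0,0,0.028],[0,0,0]],[[0,0,0.028],[0,0,0]]]'
python3 -m jog '[[[0,0,0.002],[0,0,0]],[[0,0,0.003],[0,0,0]],[[0,0,0.003],[0,0,0]]]'
```

```text
t: 12.7
tool_pos: [0.4289, 0.257, 0.0212]
tool_rot: [3.141, 0.052, -0.002]
contact_force: [0.1, 0.6, -1.7]
opening: 0.0628
grip_force: 34.7
t: 13.0
tool_pos: [0.4296, 0.2573, 0.0192]
tool_rot: [-3.141, -0.052, -0.001]
contact_force: [0.3, 0.1, -0.6]
opening: 0.0629
grip_force: 34.7
```

```bash
python3 -m jog '[[[0,0,0.001],[0,0,0]],[[0,0,0.0015],[0,0,0]],[[0,0,0.0015],[0,0,0]]]'
python3 -m jog '[[[0,0,0],[0,0,0]],[[0,0,0],[0,0,0]],[[0,0,0],[0,0,0]]]' 1
python3 -m jog '[[[0,0,-0.03],[0,0,0]],[[0,0,-0.08],[0,0,0]],[[0,0,-0.13],[0,0,0]],[[0,0,-0.16],[0,0,0]],[[0,0,-0.16],[0,0,0]]]' >/dev/null
python3 -c "
from h import *
plan(.4211,-.1204,.17,20.5);"
```

```text
t: 13.3
tool_pos: [0.43, 0.2574, 0.019]
tool_rot: [3.141, 0.052, 0.001]
contact_force: [-3.0, -0.7, 7.6]
opening: 0.0628
grip_force: 35.6
t: 13.6
tool_pos: [0.4294, 0.2571, 0.0174]
tool_rot: [3.141, 0.052, 0.0]
contact_force: [-0.8, -0.6, -0.1]
opening: 0.0857
grip_force: 0.0
t 14.1 pos [0.4327 0.2585 0.184 ] yaw 1.88 q6 1.93 open 0.0851 F [0.3 0.3 0.4] g 0.0
  shift [-0.0241  0.3784  0.0122] turn [-0.002 -0.011 -0.325]
```

Next the culture block; I'll check the cradle from the top view once the arm is clear.

```bash
python3 -m jog '[[[-0.024,0.378,0],[0,0,-0.325]],[[-0.024,0.378,0],[0,0,-0.325]],[[-0.024,0.378,0],[0,0,-0.325]],[[-0.024,0.378,0],[0,0,-0.325]],[[-0.024,0.378,0],[0,0,-0.325]]]' >/dev/null
python3 -m jog '[[[-0.04,0.122,0.01],[0,0,0]],[[-0.04,0.122,0.01],[0,0,0]],[[-0.04,0.122,0.01],[0,0,0]],[[-0.04,0.122,0.01],[0,0,0]],[[-0.04,0.122,0.01],[0,0,0]]]' >/dev/null
python3 -c "
from h import *
plan(.4211,-.1204,.08,20.5)
d=grab('top','t7');d2=grab('scene','s7')
cv2.imwrite('pics/t7c.png',np.hstack([cv2.resize(d['image'][170:285,165:280],(500,500),interpolation=2),cv2.resize(d2['image'][210:300,280:334],(300,500),interpolation=2)]))"
```

```text
t 15.1 pos [ 0.427  -0.1092  0.1662] yaw 20.4 q6 0.79 open 0.0853 F [0.  0.1 0.6] g 0.0
  shift [-0.0093  0.0087  0.0862] turn [-0.002  0.001 -0.002]
```

View pics/t7c.png

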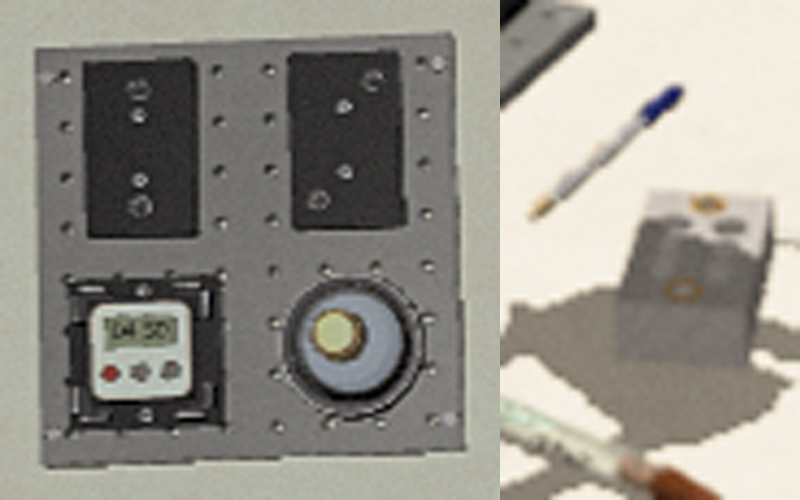

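The timer lies square in its cradle (crop (142,350)) and the lamp sits in the ring. Now gripping the culture block.

```bash
python3 -m jog '[[[-0.0093,0.0087,0.0],[0,0,0]],[[-0.0093,0.0087,0.04],[0,0,0]],[[-0.0093,0.0087,0.086],[0,0,0]],[[-0.0093,0.0087,0.1],[0,0,0]],[[-0.0093,0.0087,0.1],[0,0,0]]]' >/dev/null
python3 -c "
from h import *
plan(.4211,-.1204,.007,20.5)"
```

```text
t 15.7 pos [ 0.4194 -0.1192  0.0645] yaw 20.58 q6 0.76 open 0.085 F [-0.7  0.5 -1.1] g 0.0
  shift [0.0014 0.002  0.0574] turn [-0.005  0.005  0.001]
```

```bash
python3 -m jog '[[[0.0014,0.002,0.03],[0,0,0]],[[0.0014,0.002,0.055],[0,0,0]],[[0.0014,0.002,0.0575],[0,0,0]],[[0.0014,0.002,0.0575],[0,0,0]]]'
python3 -m jog '[[[0,0,0],[0,0,0]],[[0,0,0],[0,0,0]],[[0,0,0],[0,0,0]],[[0,0,0],[0,0,0]],[[0,0,0],[0,0,0]]]' 0.4 60
python3 -m jog '[[[0,0,0],[0,0,0]],[[0,0,0],[0,0,0]]]'
python3 -m jog '[[[0,0,-0.03],[0,0,0]],[[0,0,-0.07],[0,0,0]],[[0,0,-0.12],[0,0,0]],[[0,0,-0.15],[0,0,0]],[[0,0,-0.15],[0,0,0]]]'
python3 -c "
from h import *
plan(.5624,.2605,.17,0.9)"
```

```text
t: 16.1
tool_pos: [0.4245, -0.1221, 0.011]
tool_rot: [3.091, 0.56, 0.001]
contact_force: [0.3, -0.0, 0.2]
opening: 0.0853
grip_force: 0.0
t: 16.6
tool_pos: [0.4258, -0.1227, 0.0124]
tool_rot: [3.09, 0.559, 0.005]
contact_force: [-0.1, 0.4, 6.2]
opening: 0.0584
grip_force: 66.6
t: 16.8
tool_pos: [0.4258, -0.1226, 0.0124]
tool_rot: [3.09, 0.559, 0.005]
contact_force: [-0.2, 0.6, 6.6]
opening: 0.0586
grip_force: 66.6
t: 17.3
tool_pos: [0.4272, -0.1235, 0.1664]
tool_rot: [3.084, 0.558, 0.015]
contact_force: [1.1, -0.2, -3.0]
opening: 0.0583
grip_force: 66.7
t 17.3 pos [ 0.4272 -0.1235  0.1664] yaw 20.51 q6 0.76 open 0.0583 F [ 1.1 -0.2 -3. ] g 66.7
  shift [ 0.2612 -0.3122 -0.0042] turn [ 0.007 -0.01   0.342]
```

```bash
python3 -m jog '[[[0.265,-0.311,-0.004],[0,0,0.342]],[[0.265,-0.311,-0.004],[0,0,0.342]],[[0.265,-0.311,-0.004],[0,0,0.342]],[[0.265,-0.311,-0.004],[0,0,0.342]],[[0.265,-0.311,-0.004],[0,0,0.342]]]' >/dev/null
python3 -m jog '[[[0,0,0],[0,0,0]],[[0,0,0],[0,0,0]]]' >/dev/null
python3 -c "
from h import *
plan(.566,.2605,.17,0.9)"
```

```text
t 18.0 pos [0.5028 0.0983 0.1602] yaw 1.06 q6 1.6 open 0.0586 F [-0.9 -0.4 -3.1] g 66.7
  shift [ 0.0662 -0.161  -0.0102] turn [0.001 0.004 0.003]
```

```bash
python3 -m jog '[[[0.066,-0.161,0],[0,0,0]],[[0.066,-0.161,0],[0,0,0]],[[0.066,-0.161,0],[0,0,0]],[[0.066,-0.161,0],[0,0,0]],[[0.066,-0.161,0],[0,0,0]]]' >/dev/null
python3 -m jog '[[[0,0,0.03],[0,0,0]],[[0,0,0.06],[0,0,0]],[[0,0,0.085],[0,0,0]],[[0,0,0.085],[0,0,0]],[[0,0,0.085],[0,0,0]]]'
python3 -c "
from h import *
plan(.566,.2605,.05,0.9)
d=grab('top','t8');d2=grab('scene','s8')
cv2.imwrite('pics/t8c.png',np.hstack([cv2.resize(d['image'][170:230,165:225],(400,400),interpolation=2),cv2.resize(d2['image'][130:230,180:280],(400,400),interpolation=2)]))"
```

```text
t: 19.0
tool_pos: [0.5669, 0.2577, 0.0768]
tool_rot: [3.141, 0.022, -0.003]
contact_force: [-0.8, 0.5, -2.7]
opening: 0.0587
grip_force: 66.9
t 19.0 pos [0.5669 0.2577 0.0768] yaw 0.8 q6 1.86 open 0.0587 F [-0.8  0.5 -2.7] g 66.9
  shift [-0.0008 -0.0029  0.0268] turn [ 0.001  0.002 -0.002]
```

View pics/t8c.png

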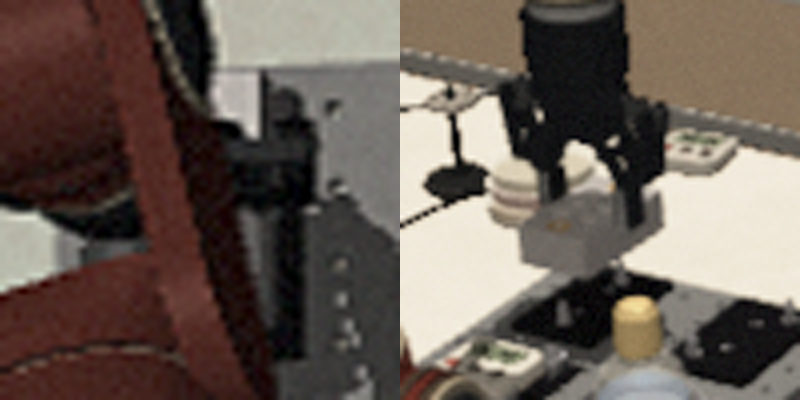

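```bash
python3 -c "
from h import *
d=load('t8');c=onz(d,165+262*.15-.4,170+70*.15-.4,.096);print('corner',c,'-> centre',c[:2]-[.05,-.03])
s=load('s8');f=lambda x,y:(180+(x-400)*.25-.4,130+y*.25-.4)
hs=cv2.cvtColor(s['image'],cv2.COLOR_BGR2HSV);y=((hs[...,0]>10)&(hs[...,0]<38)&(hs[...,1]>75)).astype(np.uint8)
n,l,st,cc=cv2.connectedComponentsWithStats(y[170:195,205:245])
for i in range(1,n):
  p=cc[i]+[205,170];print(p,st[i,4],onz(s,*p,.096))
# scene check of pins: predicted pixel of pin tips
s0=s;print('pins pred',proj(s,[[.5624-.038,.2605-.0006,.036],[.5624+.038,.2605+.0006,.036]]))
g=s['image'][195:220,200:250];cv2.imwrite('pics/pin.png',cv2.resize(s['image'][180:225,190:260],(700,450),interpolation=2))
for nm in('scene0',):
  q=load(nm)
"

```

```text
corner [0.61351917 0.22538585 0.096     ] -> centre [0.56351917 0.25538585]
[233.  176.5] 2 [0.60630356 0.26397278 0.096     ]
[219.55555556 186.22222222] 9 [0.53168039 0.25792831 0.096     ]
pins pred [[219.46552656 205.40447906]
 [234.27220159 195.32559548]]
```

View pics/pin.png

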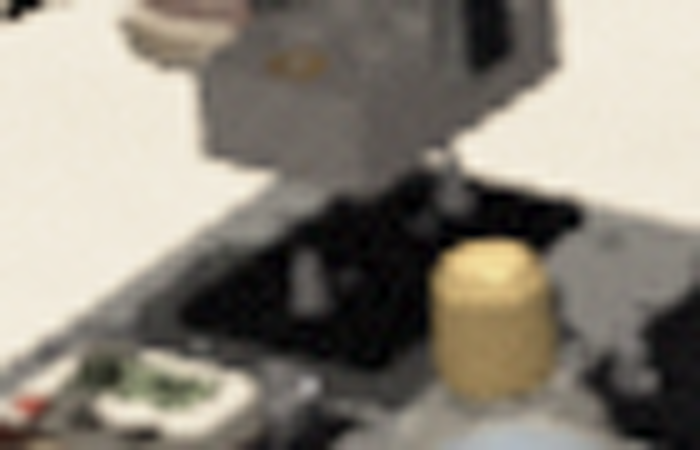

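```bash
python3 -c "
from h import *
d=load('t7');im=d['image'];hsv=cv2.cvtColor(im,cv2.COLOR_BGR2HSV);g=cv2.cvtColor(im,cv2.COLOR_BGR2GRAY)
y=((hsv[...,0]>14)&(hsv[...,0]<38)&(hsv[...,1]>75)).astype(np.uint8)
n,l,st,cc=cv2.connectedComponentsWithStats(y[230:275,225:270])
for i in range(1,n):
  if st[i,4]>20: print('cap',onz(d,*(cc[i]+[225,230]),.091),'robot .4340 .1245')
w=np.zeros_like(g);w[235:268,182:212]=(g[235:268,182:212]>130)*255;w=cv2.morphologyEx(w,cv2.MORPH_CLOSE,np.ones((7,7)))
k=max(cv2.findContours(w,0,1)[0],key=cv2.contourArea)
P=np.array([onz(d,*p[0],.032)[:2] for p in k],np.float32);print('timer',cv2.minAreaRect(P),'robot .4296 .2573')
d=load('t8');g=cv2.cvtColor(d['image'],cv2.COLOR_BGR2GRAY)
print(g[176:192,194:210])
s=load('s8');print('scene near hole',onz(s,219.56,186.2,.096),'pin tip',onz(s,220.2,204.4,.038),'far pin tip',onz(s,190+44-.45,180+15.2-.45,.038))
"

```

```text
cap [0.43400536 0.11954324 0.091     ] robot .4340 .1245
timer ((0.429643452167511, 0.25792714953422546), (0.08502797782421112, 0.07690128684043884), 0.6447970271110535) robot .4296 .2573
[[ 16   5  43 127 191 181 180 180 177 180 180 180 182 181 183 184]
 [ 22   6  45 134 197 180 180 179 181 185 185 181 179 187 183 182]
 [ 17   0  14 112 198 185 180 185 182 183 187 187 189 184 185 187]
 [ 14   0  48 135 196 179 178 183 183 190 187 192 185 168 166 166]
 [ 12   4  37 108 156 144 143 136 146 132  88 112 108 112 110 110]
 [ 15   0  74 164 191 183 180 183 191 166  43 105 123 120 119 119]
 [  8   0  73 158 185 182 179 179 187 164  26  58 114 120 127 120]
 [ 23   0 102 197 183 177 179 176 187 168  32  62  81  54  65  96]
 [ 56  29 106 194 186 178 178 182 187 169  33  46  42  39  35  41]
 [ 60  38  81 162 187 180 181 177 188 167  39  51  51  47  46  23]
 [ 41  54  60 130 196 184 183 179 188 170  33  46  47  45  46  34]
 [ 25  27  58 117 161 197 187 184 194 172  33  45  55  52  30  16]
 [ 17  13  10   4  13  29  79 154 199 174  38  44  15   9   0  13]
 [ 18  12  18   5   9   2   0  99 206 177  38  50  35  19  20  17]
 [ 22  14  22  19  22  13   6  53 130 145  37  50  42  19  31  27]
 [ 15  26  18   7  24  40  46  39  35  35  40  38  46  43  38  47]]
scene near hole [0.53180959 0.2580101  0.096     ] pin tip [0.52762859 0.25940056 0.038     ] far pin tip [0.59938104 0.26287182 0.038     ]
```

```bash
python3 -m jog '[[[-0.0014,-0.003,0.0],[0,0,0]],[[-0.0014,-0.003,0.01],[0,0,0]],[[-0.0014,-0.003,0.02],[0,0,0]],[[-0.0014,-0.003,0.02],[0,0,0]],[[-0.0014,-0.003,0.02],[0,0,0]]]'
python3 -m jog '[[[0,0,0.004],[0,0,0]],[[0,0,0.007],[0,0,0]],[[0,0,0.01],[0,0,0]],[[0,0,0.012],[0,0,0]],[[0,0,0.012],[0,0,0]]]'
```

```text
t: 19.6
tool_pos: [0.5653, 0.2622, 0.0563]
tool_rot: [3.141, 0.025, -0.003]
contact_force: [-0.1, 0.2, -1.9]
opening: 0.0587
grip_force: 66.9
t: 20.1
tool_pos: [0.5657, 0.2623, 0.0449]
tool_rot: [3.141, 0.025, -0.001]
contact_force: [-0.5, 0.1, -3.0]
opening: 0.0587
grip_force: 67.0
```

The block is 5 mm below the pin tips with no contact force, so it has engaged. Continuing down.

```bash
python3 -m jog '[[[0,0,0.004],[0,0,0]],[[0,0,0.008],[0,0,0]],[[0,0,0.011],[0,0,0]],[[0,0,0.012],[0,0,0]],[[0,0,0.012],[0,0,0]]]'
```

```text
t: 20.6
tool_pos: [0.5658, 0.2623, 0.033]
tool_rot: [3.141, 0.025, -0.001]
contact_force: [0.2, -0.5, -3.2]
opening: 0.0584
grip_force: 67.0
```

```bash
python3 -m jog '[[[0,0,0.001],[0,0,0]],[[0,0,0.002],[0,0,0]],[[0,0,0.002],[0,0,0]]]'
python3 -m jog '[[[0,0,0],[0,0,0]],[[0,0,0],[0,0,0]],[[0,0,0],[0,0,0]],[[0,0,0],[0,0,0]]]' 1
python3 -m jog '[[[0,0,-0.03],[0,0,0]],[[0,0,-0.07],[0,0,0]],[[0,0,-0.11],[0,0,0]],[[0,0,-0.15],[0,0,0]],[[0,0,-0.15],[0,0,0]]]' >/dev/null
python3 -c "
from h import *
plan(.6072,-.3453,.17,2.5)"
```

```text
t: 20.9
tool_pos: [0.5664, 0.2625, 0.0325]
tool_rot: [-3.141, -0.025, -0.001]
contact_force: [-3.7, -1.0, 4.3]
opening: 0.0584
grip_force: 67.7
t: 21.3
tool_pos: [0.5661, 0.2624, 0.0314]
tool_rot: [-3.141, -0.025, -0.0]
contact_force: [-0.2, 0.8, 0.6]
opening: 0.0854
grip_force: 0.0
t 21.8 pos [0.57   0.2637 0.1899] yaw 0.91 q6 1.87 open 0.0854 F [ 0.1 -0.   0. ] g 0.0
  shift [0.0273 0.6096 0.0177] turn [-0.004 -0.013 -0.028]
```

```bash
python3 -m jog '[[[0.012,0.3,0],[0,0,-0.028]],[[0.012,0.3,0],[0,0,-0.028]],[[0.012,0.3,0],[0,0,-0.028]],[[0.012,0.3,0],[0,0,-0.028]],[[0.012,0.3,0],[0,0,-0.028]]]' >/dev/null
python3 -m jog '[[[0.012,0.3,0],[0,0,-0.0]],[[0.012,0.3,0],[0,0,0]],[[0.012,0.3,0],[0,0,0]],[[0.012,0.3,0],[0,0,0]],[[0.012,0.3,0],[0,0,0]]]' >/dev/null
python3 -m jog '[[[0,0,0],[0,0,0]],[[0,0,0],[0,0,0]]]' >/dev/null
python3 -c "
from h import *
plan(.6072,-.3453,.07,2.5)
d=grab('top','t9');d2=grab('scene','s9')
cv2.imwrite('pics/t9c.png',np.hstack([cv2.resize(d['image'][170:285,165:280],(400,400),interpolation=2),cv2.resize(d2['image'][150:230,180:260],(400,400),interpolation=2)]))"
```

```text
t 23.0 pos [ 0.6003 -0.2372  0.1804] yaw 2.38 q6 1.04 open 0.0854 F [-0.5 -0.4 -0.6] g 0.0
  shift [0.0025 0.1084 0.1102] turn [-0.001  0.001 -0.002]
```

View pics/t9c.png

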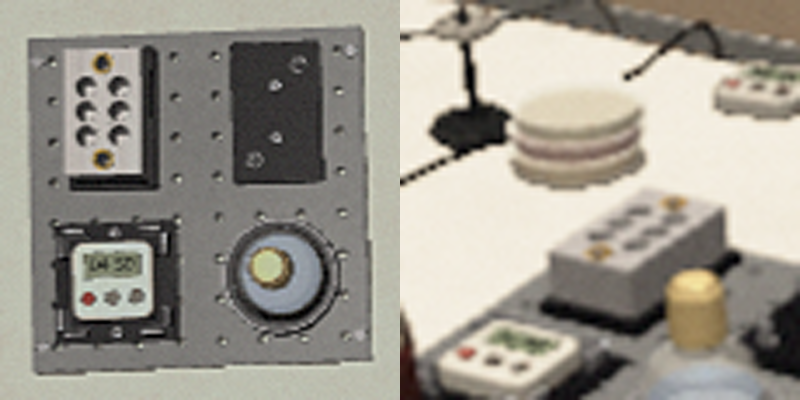

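The culture block sits flat over both pins, and the timer and lamp are unchanged. Now the microtube block.

```bash
python3 -m jog '[[[0.002,0.05,0],[0,0,0]],[[0.002,0.1,0],[0,0,0]],[[0.002,0.108,0.03],[0,0,0]],[[0.002,0.108,0.07],[0,0,0]],[[0.002,0.108,0.1],[0,0,0]]]' >/dev/null
python3 -m jog '[[[0,0,0],[0,0,0]],[[0,0,0],[0,0,0]]]' >/dev/null
python3 -c "
from h import *
plan(.6072,-.3453,.009,2.5)"
```

```text
t 23.8 pos [ 0.6078 -0.3426  0.0814] yaw 2.61 q6 0.91 open 0.0849 F [ 0.7 -0.7  0.8] g 0.0
  shift [-0.0007  0.0028  0.0724] turn [-0.001  0.001  0.002]
```

```bash
python3 -m jog '[[[-0.0007,0.0028,0.03],[0,0,0]],[[-0.0007,0.0028,0.06],[0,0,0]],[[-0.0007,0.0028,0.072],[0,0,0]],[[-0.0007,0.0028,0.072],[0,0,0]],[[-0.0007,0.0028,0.072],[0,0,0]]]'
python3 -m jog '[[[0,0,0],[0,0,0]],[[0,0,0],[0,0,0]],[[0,0,0],[0,0,0]],[[0,0,0],[0,0,0]],[[0,0,0],[0,0,0]]]' 0.4 60
python3 -m jog '[[[0,0,0],[0,0,0]],[[0,0,0],[0,0,0]]]'
python3 -m jog '[[[0,0,-0.03],[0,0,0]],[[0,0,-0.07],[0,0,0]],[[0,0,-0.12],[0,0,0]],[[0,0,-0.15],[0,0,0]],[[0,0,-0.15],[0,0,0]]]'
python3 -c "
from h import *
plan(.567,.1303,.16,2.4)"
```

```text
t: 24.3
tool_pos: [0.6084, -0.3475, 0.0118]
tool_rot: [3.139, 0.07, 0.004]
contact_force: [0.0, -0.3, 0.4]
opening: 0.0851
grip_force: 0.0
t: 24.8
tool_pos: [0.6085, -0.3478, 0.0121]
tool_rot: [3.139, 0.069, 0.005]
contact_force: [-0.2, 1.0, 5.9]
opening: 0.0585
grip_force: 68.1
t: 25.0
tool_pos: [0.6085, -0.3479, 0.0121]
tool_rot: [3.139, 0.069, 0.005]
contact_force: [-0.1, 0.0, 5.6]
opening: 0.0582
grip_force: 68.1
t: 25.5
tool_pos: [0.6098, -0.3491, 0.1669]
tool_rot: [3.134, 0.069, 0.015]
contact_force: [0.8, 0.2, -2.1]
opening: 0.0587
grip_force: 67.2
t 25.5 pos [ 0.6098 -0.3491  0.1669] yaw 2.51 q6 0.9 open 0.0587 F [ 0.8  0.2 -2.1] g 67.2
  shift [-0.0218 -0.4809  0.0031] turn [ 0.007 -0.009  0.002]
```

```bash
python3 -m jog '[[[-0.01,-0.24,0],[0,0,0]],[[-0.01,-0.24,0],[0,0,0]],[[-0.01,-0.24,0],[0,0,0]],[[-0.01,-0.24,0],[0,0,0]],[[-0.01,-0.24,0],[0,0,0]]]' >/dev/null
python3 -m jog '[[[-0.01,-0.24,0],[0,0,0]],[[-0.01,-0.24,0],[0,0,0]],[[-0.01,-0.24,0],[0,0,0]],[[-0.01,-0.24,0],[0,0,0]],[[-0.01,-0.24,0],[0,0,0]]]' >/dev/null
python3 -m jog '[[[0,0,0],[0,0,0]],[[0,0,0],[0,0,0]],[[0,0,0],[0,0,0]]]' >/dev/null
python3 -c "
from h import *
plan(.5683,.1303,.08,2.4)"
```

```text
t 26.8 pos [0.5653 0.1307 0.1579] yaw 2.47 q6 1.63 open 0.0585 F [-1.  -0.4 -3.7] g 67.3
  shift [0.0031 0.0005 0.0778] turn [0.001 0.002 0.001]
```

```bash
python3 -m jog '[[[0.003,0.0005,0.03],[0,0,0]],[[0.003,0.0005,0.06],[0,0,0]],[[0.003,0.0005,0.078],[0,0,0]],[[0.003,0.0005,0.08],[0,0,0]],[[0.003,0.0005,0.08],[0,0,0]]]' >/dev/null
python3 -c "
from h import *
plan(.5683,.1303,.056,2.4)
d=grab('top','t10');d2=grab('scene','s10')
cv2.imwrite('pics/t10c.png',np.hstack([cv2.resize(d['image'][165:235,210:280],(400,400),interpolation=2),cv2.resize(d2['image'][140:220,225:305],(400,400),interpolation=2)]))"
```

```text
t 27.3 pos [0.5689 0.1301 0.0789] yaw 2.41 q6 1.63 open 0.0585 F [ 0.4  0.1 -2.9] g 67.2
  shift [-0.0005 -0.0002  0.0229] turn [0.    0.001 0.   ]
```

View pics/t10c.png

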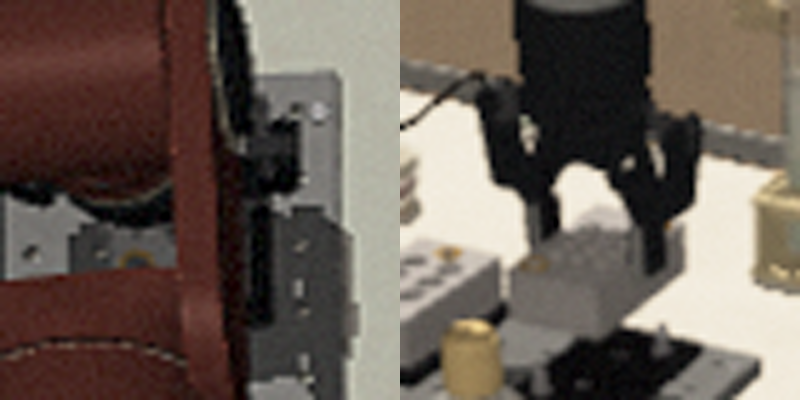

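```bash
python3 -c "
from h import *
d=load('t10');print(onz(d,233.55,210.1,.0988))
s=load('s10');hs=cv2.cvtColor(s['image'],cv2.COLOR_BGR2HSV);y=((hs[...,0]>8)&(hs[...,0]<38)&(hs[...,1]>70)).astype(np.uint8)
n,l,st,cc=cv2.connectedComponentsWithStats(y[175:200,243:290])
for i in range(1,n):
  p=cc[i]+[243,175];print(p,st[i,4],onz(s,*p,.0988))
f=lambda x,y:(225+(x-400)*.2-.4,140+y*.2-.4)
print('pins scene',onz(s,*f(541,362),.038),onz(s,*f(663,325),.038),'pins exp',.567-.0387,.1303+.0169,.567+.0387,.1303-.0169)
"
```

```text
[0.53200864 0.14525076 0.0988    ]
[278.  184.5] 2 [0.61561173 0.10913428 0.0988    ]
[251.61538462 192.23076923] 13 [0.53680671 0.14814593 0.0988    ]
pins scene [0.53224259 0.1458786  0.038     ] [0.60495158 0.10845419 0.038     ] pins exp 0.5283 0.1472 0.6056999999999999 0.1134
```

Hole and pins agree within about 1 mm. I'll apply a small trim and descend watching the force.

```bash
python3 -m jog '[[[-0.001,-0.0006,0.01],[0,0,0]],[[-0.001,-0.0006,0.02],[0,0,0]],[[-0.001,-0.0006,0.023],[0,0,0]],[[-0.001,-0.0006,0.023],[0,0,0]],[[-0.001,-0.0006,0.023],[0,0,0]]]'
python3 -m jog '[[[0,0,0.003],[0,0,0]],[[0,0,0.006],[0,0,0]],[[0,0,0.009],[0,0,0]],[[0,0,0.011],[0,0,0]],[[0,0,0.011],[0,0,0]]]'
```

```text
t: 27.9
tool_pos: [0.5679, 0.1319, 0.0563]
tool_rot: [3.141, 0.069, -0.0]
contact_force: [0.7, 0.1, -2.3]
opening: 0.0584
grip_force: 67.3
t: 28.4
tool_pos: [0.5676, 0.1318, 0.0448]
tool_rot: [3.141, 0.069, -0.001]
contact_force: [0.0, 0.0, -3.1]
opening: 0.0586
grip_force: 67.3
```

```bash
python3 -m jog '[[[0,0,0.004],[0,0,0]],[[0,0,0.008],[0,0,0]],[[0,0,0.011],[0,0,0]],[[0,0,0.012],[0,0,0]],[[0,0,0.012],[0,0,0]]]'
python3 -m jog '[[[0,0,0.001],[0,0,0]],[[0,0,0.002],[0,0,0]],[[0,0,0.002],[0,0,0]]]'
```

```text
t: 28.9
tool_pos: [0.5679, 0.1315, 0.033]
tool_rot: [3.14, 0.069, -0.001]
contact_force: [0.9, -3.5, -4.1]
opening: 0.0583
grip_force: 67.1
t: 29.2
tool_pos: [0.568, 0.1315, 0.0321]
tool_rot: [3.14, 0.069, -0.001]
contact_force: [-3.5, -3.7, 2.8]
opening: 0.0583
grip_force: 67.9
```

Seated at the expected height. I'll release, retreat and do a final check.

```bash
python3 -m jog '[[[0,0,0],[0,0,0]],[[0,0,0],[0,0,0]],[[0,0,0],[0,0,0]],[[0,0,0],[0,0,0]]]' 1
python3 -m jog '[[[0,0,-0.03],[0,0,0]],[[0,0,-0.07],[0,0,0]],[[0,0,-0.11],[0,0,0]],[[0,0,-0.15],[0,0,0]],[[0,0,-0.15],[0,0,0]]]' >/dev/null
python3 -m jog '[[[0.0,0.24,0],[0,0,0]],[[0.0,0.24,0],[0,0,0]],[[0.0,0.24,0],[0,0,0]],[[0.0,0.24,0],[0,0,0]],[[0.0,0.24,0],[0,0,0]]]' >/dev/null
python3 -m jog '[[[0,0,0],[0,0,0]],[[0,0,0],[0,0,0]],[[0,0,0],[0,0,0]]]'
python3 -c "
from h import *
d=grab('top','t11');d2=grab('scene','s11')
cv2.imwrite('pics/t11c.png',np.hstack([cv2.resize(d['image'][170:285,165:280],(400,400),interpolation=2),cv2.resize(d2['image'][170:260,200:290],(400,400),interpolation=2)]))"
```

```text
t: 29.6
tool_pos: [0.5682, 0.1322, 0.0316]
tool_rot: [-3.14, -0.069, -0.001]
contact_force: [1.1, -0.6, -0.8]
opening: 0.0852
grip_force: 0.0
t: 30.9
tool_pos: [0.5783, -0.1068, 0.1809]
tool_rot: [-3.14, -0.07, 0.001]
contact_force: [-0.2, 0.5, -0.5]
opening: 0.0854
grip_force: 0.0
```

View pics/t11c.png

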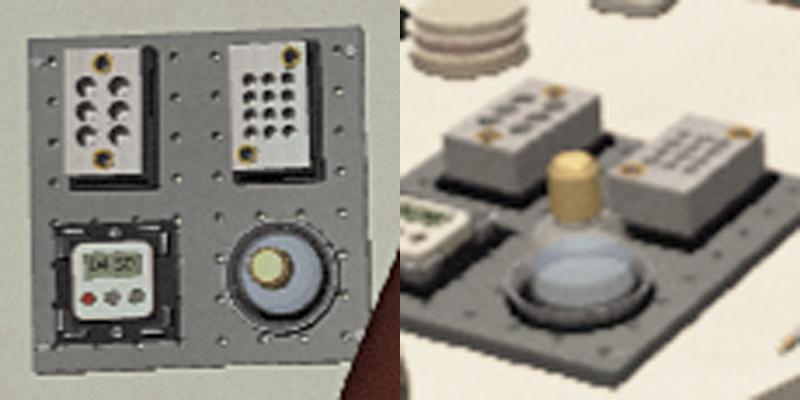

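The picture shows both blocks flat on their bases, the timer in its cradle and the lamp upright in its ring. Handing in.

```bash
python3 -c "
from h import *
print(job.finish_job())"
```

```text
the job is handed in; nothing more can be done
None
```

The job is handed in at about 31 s robot time: the final picture shows the lamp upright in its ring, the near timer in its cradle, and both tube blocks flat on their matching pin bases.

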